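Swap the sprinkle tub and the sugar shaker on the slanted rack

TASK

The sprinkle tub and the tall sugar shaker stand in each other's bays of the slanted wooden rack: swap them, so that each sits fully down in the bay where the other one stood, lid up and leaning with the rack (it may rest against the front lip). Stand one on the bare table meanwhile if you like, but never lay either on its side, and leave the mug, the tumbler and the bell-shaped biscuit cutter where they are.

Things in the scene. Friction and masses are not known exactly. Their poses are not given: they have to be found in the camera images.
- jar_rack: Fixed wooden rack, 206 mm wide, 120 deep, 85 high. Origin on the table under its middle, z up, +x to its back, +y to its left. Its deck slopes 25 degrees to face the front: normal (-0.423, 0, 0.906) in this frame, through (0, +-0.055, 0.055), the middles of two bays side by side. The table on its right (-y), 130 to 230 mm from its middle, is free.
- bay_left (a point): Middle of the left (+y) bay's floor, on the sloping deck, 55 mm above the table; axes as the rack's. The bay is 66 mm wide (y) between rails 10 mm thick and 21 mm high, and 55 mm deep along the slope between a front lip 40 mm high and a back fence 14 mm high (heights along the deck's normal).
- bay_right (a point): Middle of the right (-y) bay's floor, on the deck, 55 mm above the table, 110 mm from the left one. Axes and bay as for the left. A container let go away from the lip may tip forward a little and rest on the lip.
- tub: The short one: round plastic sprinkle tub with a label and a slightly wider white lid, 42 mm across the body, 44 mm across the lid (upper 15 mm), 70 mm tall, about 0.11 kg. Origin at the centre of its underside, z along its axis to the lid. It starts in one of the bays, its axis along the deck's normal.
- shaker: The tall one: plain steel sugar shaker, a cylinder 46 mm across with a domed sieve lid (47 mm across, from 80 mm up), 96 mm tall, about 0.22 kg. Origin at the centre of its underside, z along its axis to the lid. It starts in the other bay, its axis along the deck's normal.
- mug: White mug, 83 mm across, 68 mm high, standing on the table left of the rack; handle along its +y. Origin under it. Leave alone.
- tumbler: Clear glass tumbler, 81 mm across, 91 mm high, on the table behind the rack. Origin under its centre. Leave alone.
- bell: Bell-shaped steel biscuit cutter, 84x70 mm, 25 mm high, on the table in front of the rack. Origin under its centre. Leave alone.
There are look-alikes about, which are no part of the job. Leave any blue or yellow look-alike of the tub alone.

How it is judged (in metres and radians):
At the end, for the whole second after the job is handed in: The tub and the shaker each sit in the bay where the other stood at the start (underside centre within 20 mm of the bay's middle, more than 80 mm from where it began), their axes leaning 17 to 40 degrees from vertical with the lids up, at rest (((distance between tub and bay_left below 0.02 m and distance between shaker and bay_right below 0.02 m) or (distance between tub and bay_right below 0.02 m and distance between shaker and bay_left below 0.02 m)) and distance of each of tub, shaker from where it was at the start of the episode above 0.08 m and angle between tub's own z axis and vertical between 0.3 and 0.7 rad and angle between shaker's own z axis and vertical between 0.3 and 0.7 rad and linear speed of each of tub, shaker below 0.02 m/s); the robot touches nothing.
It fails at once if the tub or the shaker lies on its side or topples (angle between any of tub, shaker's own z axis and vertical above 1.2 rad).
It fails at once if the white mug is moved by more than 20 mm (distance of mug from where it was at the start of the episode above 0.02 m).
It fails at once if the glass tumbler is moved by more than 20 mm (distance of tumbler from where it was at the start of the episode above 0.02 m).
It fails at once if the bell-shaped cutter is moved by more than 20 mm (distance of bell from where it was at the start of the episode above 0.02 m).
It also fails if it takes over 61 s, if anything falls off the work surface, if the arm or the gripper's body presses on something with over 40 N, if the wrist force passes 120 N, or if a joint passes its speed limit or range.

ROBOT

A 7-joint arm with a two-finger parallel gripper is mounted at the origin on a cart in front of the work surface, level with it; the furniture and walls round the work are solid. World frame = base frame: x ahead of the robot, y to its left, z up, the work surface at z = 0. Lengths are in m, angles in degrees, forces in N, time in s.
With the tool pointing down it reaches from about 0.4 to 0.9 m from the base axis. Payload 5.5 kg.
Tool frame: the origin (TCP) lies at the very end of the fingers, on their centre line; the grasp point (between the pads) lies 19 mm behind it; z points along the fingers, y is the line along which they close (so a half turn about z gives the same grasp; the last joint's range is limited). The gripper opens to 92 mm and grips with 3 to 60 N. Pads are 19 mm wide; open, the fingers measure 130 mm over their backs; the gripper's body (75 mm by 190 mm) begins 47 mm behind the grasp point.
Start: joints at [-60.035, 28.699, -24.465, 88.831, 12.651, 65.22, -12.049], TCP at [0.167, 0.628, 0.227] pointing down, gripper open.
Joint ranges: [-164.97, 164.97], [-17.58, 116.51], [-87.97, 89.64], [11.32, 138.91], [-80.73, 260.73], [10.89, 115.49], [-147.41, 147.41]. Speed limits (degrees/s): [147.25, 147.25, 180, 180, 180, 180, 180].

INTERFACE

Orientations are given as [roll, pitch, yaw] about the fixed x, y, z axes, in that order (R = Rz(yaw) Ry(pitch) Rx(roll)).
In Python, from workcell import * gives the robot as it stands.
- The arm moves only by the tool carry_out, never from a script. Its argument "targets" is a list that holds one entry, the list of rows, each a list of 7 numbers: the shift along the tool's x, y, z in mm, then the turn, a rotation vector about the tool's x, y, z in degrees, then the opening, from -1 (shut) to 1 (fully open). In form: [[[tx, ty, tz, ax, ay, az, fingers], ...]]. A call has 1 to 8 rows; each row shifts and turns the commanded pose from where the row before left it, along the tool's axes as they then stand; what a row does not reach is not made up. A row lasts 1/8 s, in which the tool goes at most 62.5 mm and 10.7 degrees, less where a joint would pass 70% of its speed; a pose out of reach is approached as far as the arm can. A call is refused whole if a number of a shift passes 62.5 or a number of a turn 10.7, either way. A call with a gripper value outside its range is refused whole. The fingers move at their own pace and stop on an object; "newtons" is the grip in N (left out, the last holds). Time passes only in rows, so rows that do not move let the fingers close. It gives the time, the measured TCP pose, the force, the opening and the grip force at its end, in the units of the state.
- state(): the state, without advancing time (a new reading comes with each control period).
- camera(name): name is "scene" or "top" or "wrist"; returns (picture, depth): 400x640x3 uint8, red, green, blue; 400x640 float32, m along the optical axis (not along the pixel's ray), 0 where there is no reading.
- camera_info(name): a dict with "camera_matrix" (3x3 intrinsics, pixels), "eye" and "orientation" of the camera in the world; the wrist camera has in their place "tool_from_camera" (4x4, takes a point from camera to tool coordinates, whose origin is the TCP and whose axes are the flange's). Camera axes: x right, y down, z forward; pixel columns grow to the right and rows downward; lengths in m; the calibration is good to about 2 mm. A picture is of the moment at which its call begins: read the wrist's pose just before it. camera_info takes no time and is no camera call.
- finish_job(): hands the job in; it is judged then, once.
Trained networks look in the newest picture that a camera, given by its name, has taken for a name from the list of things; names that differ only in an ending like _2 or _b are one class to them, and where a whole thing is asked for, a point or a joint stands for the part that bears it (a point fixed in the world has none). Each returns a list of dicts, best first, with "score" (0 to 1); they miss things now and then, are a little off and sometimes report something else, mostly with a low value. They report only what shows in the picture. A call takes as long as a camera call. They do not tell look-alikes from the thing itself.
- silhouettes(camera, name): "region" (400x640 bool, what is visible of it) and "rect" ([left, top, right, bottom] in pixels, round what is visible of it).
The state is a dict: "time": time; "q": joint angles; "dq": joint speeds; "effort": joint torques, N m; "ee_pos": TCP position; "eef_rot": TCP orientation; "ft_force": force on the tool from outside, world axes, zero at the start; "wrist_torque": the same for the moment, N m; "finger_gap": finger opening in m; "grasp_force": force on a finger pad.
Only numpy, scipy, OpenCV 4.12 (cv2) and the standard library are available. Lean on these libraries where they do the work, as an engineer would, in place of code of your own. Each camera call takes 0.05 s, during which the arm holds its last target. There are 200 camera calls.

## Working session

There is one attempt and no reset: what is moved stays moved. The work goes in short steps, Python scripts to look and compute and a tool call to move; the robot and the scene stay as the last step left them, time stands still between calls to the robot, and variables do not carry over. Pictures are saved under pics/ and viewed, at most 10 in all, crops included, and the job is handed in when it is done.

Besides the shell and the picture viewer there is one more tool, called after "Request:" by a JSON object that holds its "op" and its "data". carry_out: Moves the arm, as the interface text tells. Its arguments: {"type":"object","properties":{"targets":{"type":"array","items":{"type":"array","items":{"type":"array","items":{"type":"number"}}}},"newtons":{"type":"number"}},"required":["targets"]}

```bash
mkdir -p pics; ls; python3 - <<'E'
from workcell import *
import cv2, numpy as np
s=state(); print(s['time'],s['ee_pos'],s['eef_rot'],s['finger_gap'])
ims=[]
for n in("scene","top"):
    p,d=camera(n); np.savez(f'{n}0.npz',p=p,d=d); ims.append(p[:,:,::-1])
    i=camera_info(n); print(n,i)
    for k in("jar_rack","tub","shaker"):
        print(k,[(round(r['score'],2),np.round(r['rect']).tolist()) for r in silhouettes(n,k)])
cv2.imwrite('pics/a.png',ims[0]);cv2.imwrite('pics/b.png',ims[1])
print(camera_info("wrist"))
E
```

```text
pics
0.0 [0.1668604  0.62751263 0.22568441] [-1.79889964e+02 -2.85046353e-03  1.65116773e+02] 0.09144960616157792
scene {'camera_matrix': array([[448.15672606,   0.        , 321.10127373],
       [  0.        , 448.15672606, 200.31382932],
       [  0.        ,   0.        ,   1.        ]]), 'eye': array([-0.10346278,  0.58606799,  0.49271136]), 'orientation': array([-117.35562827,   -1.24390644, -125.6508757 ])}
jar_rack [(0.58, [270.0, 186.0, 378.0, 259.0])]
tub [(0.88, [423.0, 204.0, 442.0, 233.0]), (0.86, [390.0, 228.0, 431.0, 258.0]), (0.77, [336.0, 174.0, 369.0, 202.0]), (0.59, [316.0, 155.0, 335.0, 184.0]), (0.49, [363.0, 172.0, 382.0, 190.0])]
shaker [(0.65, [298.0, 177.0, 332.0, 224.0])]
top {'camera_matrix': array([[425.19319208,   0.        , 321.89366014],
       [  0.        , 425.19319208, 189.83466207],
       [  0.        ,   0.        ,   1.        ]]), 'eye': array([0.34211837, 0.08262379, 1.1964437 ]), 'orientation': array([-167.78671058,    0.18982923,  -87.15375135])}
jar_rack [(0.6, [287.0, 185.0, 361.0, 230.0])]
tub [(0.9, [344.0, 250.0, 365.0, 281.0]), (0.8, [373.0, 126.0, 394.0, 146.0]), (0.69, [383.0, 162.0, 412.0, 183.0]), (0.64, [335.0, 200.0, 351.0, 220.0]), (0.62, [378.0, 243.0, 405.0, 263.0])]
shaker [(0.74, [297.0, 200.0, 312.0, 227.0])]
{'camera_matrix': array([[304.04854483,   0.        , 326.1335983 ],
       [  0.        , 304.04854483, 198.54738727],
       [  0.        ,   0.        ,   1.        ]]), 'tool_from_camera': array([[ 4.89819797e-04, -9.64317134e-01, -2.64749363e-01,
         7.18833207e-02],
       [ 9.99999508e-01,  2.44095538e-04,  9.61037425e-04,
         9.78660554e-04],
       [-8.62120717e-04, -2.64749704e-01,  9.64316779e-01,
        -1.59742937e-01],
       [ 0.00000000e+00,  0.00000000e+00,  0.00000000e+00,
         1.00000000e+00]])}
```

View pics/a.png

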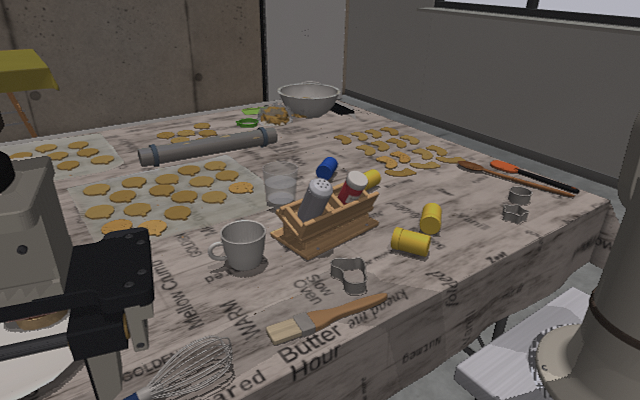

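```bash
python3 - <<'E'
import cv2
i=cv2.imread('pics/b.png')[90:300,250:450]
cv2.imwrite('pics/b2.png',cv2.resize(i,None,fx=2.85,fy=2.85,interpolation=3))
E
```

```text
(no output)
```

View pics/b2.png

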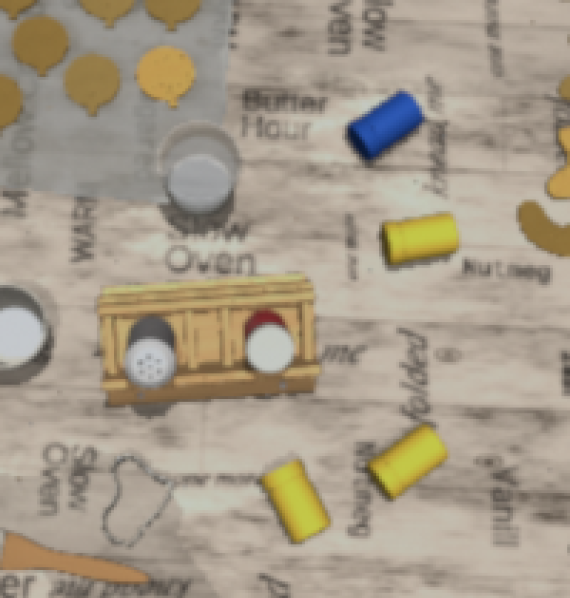

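The shaker is in the left bay, at scene (317,200) and top (304,212). The five tub-like candidates in the top view are (343,210), (384,136), (397,173), (392,253) and (354,265). Only (343,210) is red with a white lid and stands in the rack, and the enlarged crop confirms it. The others are blue or yellow look-alikes. Next I measure the poses.

```bash
cat > h.py <<'E'
import numpy as np, cv2
from scipy.spatial.transform import Rotation as R
from workcell import *
def cloud(n,d):
    i=camera_info(n); K=i['camera_matrix']
    v,u=np.indices(d.shape); c=np.stack([(u-K[0,2])*d/K[0,0],(v-K[1,2])*d/K[1,1],d],-1)
    if n=='wrist':
        s=state(); T=i['tool_from_camera']; c=c@T[:3,:3].T+T[:3,3]; o,e=s['eef_rot'],s['ee_pos']
    else: o,e=i['orientation'],i['eye']
    w=c@R.from_euler('xyz',o,degrees=True).as_matrix().T+e
    w[d<=0]=np.nan; return w
E
python3 - <<'E'
from h import *
for n,b in(('top',(280,365,180,235)),('scene',(262,385,165,262))):
    z=np.load(n+'0.npz'); w=cloud(n,z['d'])
    t=w[250:290,150:250] if n=='top' else w[280:300,380:420]
    print(n,'table z',np.nanmedian(t[...,2]))
    q=w[b[2]:b[3],b[0]:b[1]]; c=z['p'][b[2]:b[3],b[0]:b[1]].astype(int)
    wood=(c[...,0]-c[...,2]>45)&(c[...,1]-c[...,2]>15)
    m=wood&(q[...,2]>.02)&(q[...,2]<.1); P=q[m]
    ctr,sz,a=cv2.minAreaRect(P[:,:2].astype(np.float32)); print('rect',ctr,sz,a,len(P),'zmax',P[:,2].max())
    for k,f in(('white',lambda:(c.min(-1)>140)),('red',lambda:(c[...,0]-c[...,1]>50)&(c[...,1]<60))):
        P=q[f()&(q[...,2]>.07)]; print(k,len(P),np.round(np.nanmedian(P,0),4),np.round(P.max(0)if len(P) else 0,4))
    P=q[q[...,2]>.1]; 
    lab=P[:,1]>np.median(P[:,1]); print('high',np.round([P[:,:].min(0),P.max(0)],3))
E
```

```text
top table z 0.0010070072590201429
rect (0.5388409495353699, 0.09454133361577988) (0.0935671329498291, 0.20541559159755707) 6.9822492599487305 1783 zmax 0.09810337402616542
white 424 [0.5099 0.124  0.1317] [0.5402 0.1644 0.1497]
red 36 [0.5516 0.0434 0.0961] [0.5615 0.0566 0.1111]
high [[0.479 0.017 0.1  ]
 [0.552 0.167 0.15 ]]
scene table z 0.0005876847693069842
rect (0.5611036419868469, 0.01962636411190033) (0.12257634848356247, 0.3731244206428528) 17.874103546142578 894 zmax 0.09992372852326403
white 405 [0.5084 0.0553 0.1258] [0.5387 0.1667 0.1471]
red 81 [0.5353 0.0583 0.0908] [0.5543 0.0612 0.1066]
high [[0.477 0.016 0.1  ]
 [0.545 0.17  0.147]]
```

```bash
python3 - <<'E'
from h import *
from scipy.optimize import least_squares
W=[];C=[];S=[]
for n,b in(('top',(280,370,180,235)),('scene',(262,385,165,262))):
    z=np.load(n+'0.npz'); w=cloud(n,z['d'])[b[2]:b[3],b[0]:b[1]].reshape(-1,3);c=z['p'][b[2]:b[3],b[0]:b[1]].reshape(-1,3).astype(int)
    W.append(w);C.append(c);S+=[n]*len(w)
W=np.vstack(W);C=np.vstack(C);S=np.array(S)
wood=(C[:,0]-C[:,2]>45)&(C[:,1]-C[:,2]>15)
yaw=7.; ctr=np.array([.5388,.0945])
for s in('top','scene'):
    r=(W-np.r_[ctr,0])@R.from_euler('z',yaw,degrees=True).as_matrix()
    # height above nominal deck, slope coord
    n=np.array([-.4226,0,.9063]);t=np.array([.9063,0,.4226]); o=np.array([0,0,.055])
    h=(r-o)@n;u=(r-o)@t
    m=wood&(S==s)&(r[:,2]>.015)&(np.abs(r[:,1])<.12)
    print(s,'y range',np.percentile(r[m,1],[1,99]),'x',np.percentile(r[m,0],[1,99]))
    for lo,hi in((-.1,-.09),(-.085,-.03),(-.01,.01),(.03,.085),(.09,.1)):
        k=m&(r[:,1]>lo)&(r[:,1]<hi)
        print(lo,hi,[(int(a*1000),round(float(np.median(h[k&(abs(u-a)<.004)])*1000),1),int((k&(abs(u-a)<.004)).sum())) for a in np.arange(-.056,.06,.008) if (k&(abs(u-a)<.004)).sum()>3])
# cylinders
def cyl(p,P,yaw,rad):
    n=R.from_euler('z',yaw,degrees=True).apply([-.4226,0,.9063]); y=np.cross(n,[1,0,0]);y=R.from_euler('z',yaw,degrees=True).apply([0,1,0]); x=np.cross(y,n)
    d=P-np.array([ctr[0],ctr[1],.055]); return np.hypot(d@x-p[0],d@y-p[1])-rad, d@n
for nm,y0,rad,h0,h1 in(('shaker',.055,.023,.03,.078),('tub',-.055,.0215,.03,.066)):
    for s in('top','scene'):
        P=W[(S==s)]; f,h=cyl([0,y0],P,yaw,0); k=(f<.03)&(h>h0)&(h<h1); P=P[k]
        q=least_squares(lambda p:cyl(p,P,yaw,rad)[0],[0,y0],loss='soft_l1',f_scale=.002)
        A=W[S==s]; f,h=cyl(q.x,A,yaw,0); k=(f<.015)
        print(nm,s,len(P),np.round(q.x,4),'top h',np.round(np.nanpercentile(h[k],[50,90]),4))
E
```

```text
top y range [-0.10044191  0.10081524] x [-0.04575882  0.04548768]
-0.1 -0.09 [(-32, 38.4, 8), (-24, 28.2, 19), (-16, 19.1, 9), (-8, 21.6, 10), (0, 17.9, 8), (8, 18.5, 7), (16, 20.4, 8), (24, 18.3, 10), (31, 15.5, 10), (40, 7.6, 16), (48, -2.1, 5)]
-0.085 -0.03 [(-32, 38.0, 35), (-24, 36.7, 31), (-16, -0.5, 9), (-8, -1.3, 8), (0, -0.5, 9), (8, 0.2, 19), (16, 0.2, 32), (24, -0.5, 58), (31, 12.0, 34), (40, 9.1, 85), (48, -2.4, 32)]
-0.01 0.01 [(-32, 39.0, 13), (-24, 22.1, 54), (-16, -0.9, 20), (-8, -1.9, 22), (0, -1.7, 20), (8, -0.1, 22), (16, -0.8, 20), (24, -0.6, 21), (31, 12.3, 12), (40, 9.8, 31), (48, -3.2, 13)]
0.03 0.085 [(-32, 37.9, 15), (-24, 31.3, 17), (-8, -2.7, 10), (0, -3.3, 7), (8, -0.9, 12), (16, 0.4, 29), (24, -1.4, 40), (31, 12.1, 35), (40, 8.8, 84), (48, -3.5, 31)]
0.09 0.1 [(-32, 37.5, 6), (-24, 29.8, 17), (-16, 18.2, 9), (-8, 19.2, 9), (0, 19.3, 10), (8, 18.5, 9), (16, 19.2, 7), (24, 18.9, 10), (31, 14.3, 12), (40, 3.2, 15), (48, -6.2, 7)]
scene y range [-0.0959256   0.10329508] x [-0.04645755  0.03186595]
-0.1 -0.09 [(-32, 39.0, 7), (-8, 20.5, 7), (0, 19.1, 4)]
-0.085 -0.03 [(-32, 38.9, 39), (-24, 38.3, 18), (-16, 55.2, 4), (-8, 11.1, 4), (24, -0.5, 4), (31, 12.9, 22), (40, 12.8, 15)]
-0.01 0.01 [(-32, 38.7, 19), (-24, 38.2, 10), (0, -1.4, 6), (8, -1.2, 5)]
0.03 0.085 [(-32, 38.6, 46), (-24, 38.9, 13), (-16, 51.5, 5), (24, -1.5, 6), (31, 12.7, 23), (40, 12.4, 28)]
0.09 0.1 [(-32, 38.6, 13), (-24, 37.5, 8), (-16, 19.3, 16), (-8, 18.3, 20), (0, 19.7, 17), (8, 19.0, 18), (16, 19.0, 18), (24, 19.4, 19), (31, 13.8, 14), (40, 11.1, 9)]
shaker top 78 [0.0032 0.0549] top h [0.0937 0.0962]
shaker scene 454 [0.0033 0.0534] top h [0.0936 0.0949]
tub top 81 [ 0.002  -0.0532] top h [0.0688 0.071 ]
tub scene 276 [ 0.003  -0.0551] top h [0.0685 0.0697]
```

```bash
cat >> h.py <<'E'
Z7=R.from_euler('z',7,degrees=True); CT=np.array([.541,.0947,0])
def world(p): return Z7.apply(p)+CT          # rack frame -> world
N=np.array([-.4226,0,.9063])
def tilt(deg):                                # tool leaning with rack by deg, y = rack y
    a=np.radians(deg); z=np.array([np.sin(a),0,-np.cos(a)]); y=np.array([0,1.,0])
    return Z7*R.from_matrix(np.stack([np.cross(y,z),y,z],1))
def pose():
    s=state(); return np.array(s['ee_pos']),R.from_euler('xyz',s['eef_rot'],degrees=True)
def plan(p,r,p1,r1,n,f):
    rows=[]
    for k in range(n,0,-1):
        t=np.round(2*r.inv().apply(p1-p)*1000/k)/2
        a=np.round((r.inv()*r1).as_rotvec(degrees=True)/k,1)
        p=p+r.apply(t/1000); r=r*R.from_rotvec(a,degrees=True); rows.append([float(x) for x in [*t,*a]]+[f])
    for i in range(0,n,8): print(rows[i:i+8])
    return p,r
E
python3 - <<'E'
from h import *
p,r=pose(); B=np.array([0,.055,.055])
p,r=plan(p,r,world(B+.165*N),tilt(25),16,1)
print(p,r.as_euler('xyz',degrees=True))
p,r=plan(p,r,world(B+.042*N),tilt(25),6,1)
E
```

```text
[[-26.0, -24.5, 1.5, -0.3, -1.5, -1.3, 1], [-25.0, -25.0, 2.0, -0.3, -1.5, -1.3, 1], [-24.5, -26.0, 2.5, -0.3, -1.5, -1.4, 1], [-24.0, -26.5, 3.0, -0.3, -1.6, -1.3, 1], [-23.0, -27.0, 3.5, -0.3, -1.5, -1.4, 1], [-22.5, -27.5, 4.0, -0.3, -1.6, -1.3, 1], [-21.5, -28.0, 4.5, -0.3, -1.5, -1.4, 1], [-21.0, -28.5, 4.5, -0.3, -1.6, -1.3, 1]]
[[-20.0, -29.0, 5.0, -0.3, -1.5, -1.4, 1], [-19.0, -29.5, 5.5, -0.3, -1.6, -1.3, 1], [-18.5, -30.0, 6.0, -0.3, -1.5, -1.4, 1], [-17.5, -30.5, 6.0, -0.3, -1.6, -1.3, 1], [-16.5, -31.0, 6.5, -0.3, -1.5, -1.4, 1], [-16.0, -31.5, 7.0, -0.3, -1.6, -1.3, 1], [-14.5, -32.0, 7.0, -0.3, -1.5, -1.4, 1], [-14.0, -32.5, 7.5, -0.3, -1.6, -1.3, 1]]
[0.46511921 0.14075516 0.2044956 ] [ 179.96609248   25.0065936  -173.03883653]
[[0.0, 0.0, 20.5, 0.0, 0.0, -0.0, 1], [0.0, 0.0, 20.5, 0.0, 0.0, -0.0, 1], [0.0, 0.0, 20.5, 0.0, 0.0, -0.0, 1], [0.0, 0.0, 20.5, 0.0, 0.0, -0.0, 1], [0.0, 0.0, 20.5, 0.0, 0.0, -0.0, 1], [0.0, 0.0, 20.5, 0.0, 0.0, -0.0, 1]]
```

Request:
{"op": "carry_out", "data": {"targets": [[[-26,-24.5,1.5,-0.3,-1.5,-1.3,1],[-25,-25,2,-0.3,-1.5,-1.3,1],[-24.5,-26,2.5,-0.3,-1.5,-1.4,1],[-24,-26.5,3,-0.3,-1.6,-1.3,1],[-23,-27,3.5,-0.3,-1.5,-1.4,1],[-22.5,-27.5,4,-0.3,-1.6,-1.3,1],[-21.5,-28,4.5,-0.3,-1.5,-1.4,1],[-21,-28.5,4.5,-0.3,-1.6,-1.3,1]]]}}

```text
time: 1.4
ee_pos: [0.3165, 0.384, 0.2156]
eef_rot: [178.7, 12.5, 175.8]
ft_force: [-0.0, 0.0, 0.1]
finger_gap: 0.0918
grasp_force: 0.0
```

Request:
{"op": "carry_out", "data": {"targets": [[[-20,-29,5,-0.3,-1.5,-1.4,1],[-19,-29.5,5.5,-0.3,-1.6,-1.3,1],[-18.5,-30,6,-0.3,-1.5,-1.4,1],[-17.5,-30.5,6,-0.3,-1.6,-1.3,1],[-16.5,-31,6.5,-0.3,-1.5,-1.4,1],[-16,-31.5,7,-0.3,-1.6,-1.3,1],[-14.5,-32,7,-0.3,-1.5,-1.4,1],[-14,-32.5,7.5,-0.3,-1.6,-1.3,1]]]}}

```text
time: 2.4
ee_pos: [0.4658, 0.14, 0.205]
eef_rot: [180.0, 25.1, -173.0]
ft_force: [0.9, -0.2, 0.3]
finger_gap: 0.0919
grasp_force: 0.0
```

Request:
{"op": "carry_out", "data": {"targets": [[[0,0,0,0,0,0,1],[0,0,0,0,0,0,1]]]}}

```text
time: 2.65
ee_pos: [0.4651, 0.1414, 0.2048]
eef_rot: [179.9, 25.0, -173.1]
ft_force: [-0.3, 0.0, -0.0]
finger_gap: 0.0917
grasp_force: 0.0
```

```bash
python3 - <<'E'
from h import *
p,r=pose(); print(p,r.as_euler('xyz',degrees=True))
im,d=camera('wrist'); cv2.imwrite('pics/w1.png',im[:,:,::-1])
B=np.array([0,.055,.055])
plan(p,r,world(B+.042*N),tilt(25),8,1)
w=cloud('wrist',d).reshape(-1,3); q=Z7.inv().apply(w-CT)
n=N;t=np.array([.9063,0,.4226]); o=np.array([0,0,.055]); h=(q-o)@n;u=(q-o)@t
for nm,y0,h0,h1 in(('shaker',.055,.085,.1),('tub',-.055,.062,.075)):
    k=(h>h0)&(h<h1)&(abs(q[:,1]-y0)<.035)&(abs(u)<.04); print(nm,k.sum(),'u',np.percentile(u[k],[1,99]),'y',np.percentile(q[k,1],[1,99]),h[k].max())
k=(h>.03)&(h<.045)&(abs(q[:,1])<.1)&(u<-.015)&(u>-.05); print('lip',np.percentile(u[k],[1,50,99]),np.percentile(h[k],95))
E
```

```text
[0.46508795 0.14136071 0.2048305 ] [ 179.92136371   25.03176967 -173.06288141]
[[0.0, -0.0, 15.5, 0.0, 0.0, -0.0, 1], [0.0, -0.0, 15.5, 0.0, 0.0, -0.0, 1], [0.0, -0.0, 15.5, 0.0, 0.0, -0.0, 1], [0.0, -0.0, 15.5, 0.0, 0.0, -0.0, 1], [0.0, -0.0, 15.5, 0.0, 0.0, -0.0, 1], [0.0, -0.0, 15.0, 0.0, 0.0, -0.0, 1], [0.0, -0.5, 15.5, 0.0, 0.0, -0.0, 1], [0.5, -0.0, 15.0, 0.1, 0.0, -0.1, 1]]
shaker 2441 u [-0.02049173  0.02219823] y [0.03639812 0.07928129] 0.09882962610563671
tub 2059 u [-0.0194552   0.02196957] y [-0.07047588 -0.02907772] 0.0727250900090384
lip [-0.03559475 -0.03076511 -0.01676965] 0.042133669387587544
```

View pics/w1.png

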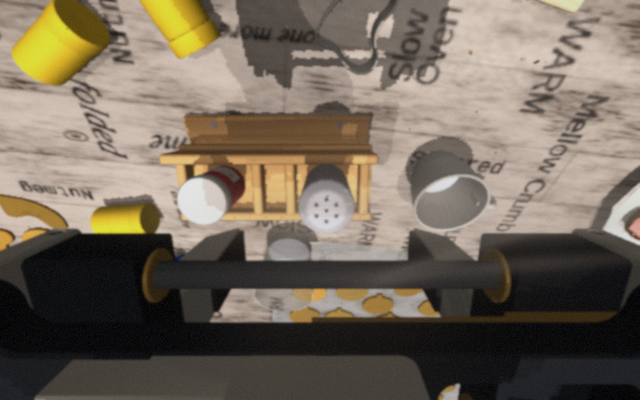

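The wrist view shows the shaker at (327,205) and the tub at (210,198), with the fingers straddling the shaker's column. Now I descend and grip.

Request:
{"op": "carry_out", "data": {"targets": [[[0,1,15.5,0,0,0,1],[0,0,15.5,0,0,0,1],[0,0,15.5,0,0,0,1],[0,0,15.5,0,0,0,1],[0,0,15.5,0,0,0,1],[0,0,15.5,0,0,0,1],[0,0,15,0,0,0,1],[0,0,15,0,0,0,1]]]}}

```text
time: 3.7
ee_pos: [0.5166, 0.1504, 0.0927]
eef_rot: [179.9, 25.0, -172.9]
ft_force: [-0.7, -0.8, -0.5]
finger_gap: 0.0919
grasp_force: 0.0
```

Request:
{"op": "carry_out", "data": {"targets": [[[0,0,0,0,0,0,1],[0,0,0,0,0,0,0.1],[0,0,0,0,0,0,-0.1],[0,0,0,0,0,0,-0.3],[0,0,0,0,0,0,-1],[0,0,0,0,0,0,-1]]], "newtons": 20}}

```text
time: 4.45
ee_pos: [0.5166, 0.1482, 0.0932]
eef_rot: [180.0, 25.0, -173.0]
ft_force: [-1.0, -0.9, 1.1]
finger_gap: 0.0465
grasp_force: 5.6
```

Request:
{"op": "carry_out", "data": {"targets": [[[0,0,0,0,0,0,-1],[0,0,0,0,0,0,-1],[0,0,-10,0,0,0,-1],[0,0,-20,0,0,0,-1],[0,0,-20,0,0,0,-1],[0,0,-20,0,0,0,-1],[0,0,-20,0,0,0,-1],[0,0,-20,0,0,0,-1]]], "newtons": 30}}

```text
time: 5.45
ee_pos: [0.4692, 0.1419, 0.1923]
eef_rot: [180.0, 24.9, -173.1]
ft_force: [-0.4, 0.1, -3.2]
finger_gap: 0.0459
grasp_force: 30.0
```

Request:
{"op": "carry_out", "data": {"targets": [[[0,0,-15,0,0,0,-1],[0,0,-10,0,0,0,-1],[0,0,0,0,0,0,-1]]]}}

```text
time: 5.82
ee_pos: [0.4596, 0.1409, 0.2154]
eef_rot: [180.0, 25.0, -173.1]
ft_force: [-0.2, -0.3, -2.8]
finger_gap: 0.0457
grasp_force: 30.0
```

```bash
python3 - <<'E'
from h import *
B=world([0,.055,.055]); g=(np.array([.5166,.1482,.0932])-B)@Z7.apply(N); print('TCP above underside',g)
p,r=pose(); print(p, state()['finger_gap'])
p,r=plan(p,r,world([-.04,-.19,.165+g]),tilt(0),11,-1)
p,r=plan(p,r,world([-.04,-.19,.003+g]),tilt(0),8,-1); print(p)
E
```

```text
TCP above underside 0.042099883917899115
[0.45958329 0.14087362 0.21544202] 0.045740122315252284
[[-2.5, -22.5, 2.0, 0.0, 2.3, -0.0, -1], [-2.5, -22.5, 2.0, 0.0, 2.3, -0.0, -1], [-3.0, -22.5, 2.0, 0.0, 2.3, -0.0, -1], [-3.0, -22.5, 1.5, 0.0, 2.3, -0.0, -1], [-3.0, -22.0, 1.5, 0.0, 2.3, -0.0, -1], [-3.0, -22.5, 1.5, 0.0, 2.3, -0.0, -1], [-3.0, -22.0, 1.5, 0.0, 2.2, -0.0, -1], [-3.0, -22.5, 1.0, 0.0, 2.3, -0.0, -1]]
[[-3.0, -22.0, 1.0, 0.0, 2.2, -0.0, -1], [-3.0, -22.5, 1.0, 0.0, 2.3, -0.0, -1], [-3.5, -22.0, 1.0, 0.0, 2.2, -0.1, -1]]
[[0.0, -0.0, 20.5, 0.0, 0.0, 0.0, -1], [0.0, -0.0, 20.0, 0.0, 0.0, 0.0, -1], [0.0, -0.0, 20.5, 0.0, 0.0, 0.0, -1], [0.0, -0.0, 20.0, 0.0, 0.0, 0.0, -1], [0.0, -0.0, 20.5, 0.0, 0.0, 0.0, -1], [0.0, -0.0, 20.0, 0.0, 0.0, 0.0, -1], [0.0, -0.0, 20.5, 0.0, 0.0, 0.0, -1], [0.5, -0.5, 20.0, 0.0, 0.0, 0.0, -1]]
[ 0.52425455 -0.09900843  0.04534014]
```

Request:
{"op": "carry_out", "data": {"targets": [[[-2.5,-22.5,2,0,2.3,0,-1],[-2.5,-22.5,2,0,2.3,0,-1],[-3,-22.5,2,0,2.3,0,-1],[-3,-22.5,1.5,0,2.3,0,-1],[-3,-22,1.5,0,2.3,0,-1],[-3,-22.5,1.5,0,2.3,0,-1],[-3,-22,1.5,0,2.2,0,-1],[-3,-22.5,1,0,2.3,0,-1]]]}}

```text
time: 6.82
ee_pos: [0.5071, -0.0343, 0.2082]
eef_rot: [180.0, 6.5, -173.0]
ft_force: [-0.3, -0.1, -2.7]
finger_gap: 0.0453
grasp_force: 30.0
```

Request:
{"op": "carry_out", "data": {"targets": [[[-3,-22,1,0,2.2,0,-1],[-3,-22.5,1,0,2.3,0,-1],[-3.5,-22,1,0,2.2,0,-1],[0,0,20,0,0,0,-1],[0,0,20,0,0,0,-1],[0,0,20,0,0,0,-1],[0,0,20,0,0,0,-1],[0,0,20,0,0,0,-1]]]}}

```text
time: 7.82
ee_pos: [0.5247, -0.0982, 0.1052]
eef_rot: [180.0, -0.1, -173.0]
ft_force: [-0.6, -0.4, -3.5]
finger_gap: 0.0459
grasp_force: 30.0
```

Request:
{"op": "carry_out", "data": {"targets": [[[0,0,20,0,0,0,-1],[0,0,20,0,0,0,-1],[0,0,12,0,0,0,-1],[0,0,5,0,0,0,-1],[0,0,0,0,0,0,-1],[0,0,0,0,0,0,-1]]]}}

```text
time: 8.57
ee_pos: [0.5258, -0.0981, 0.0509]
eef_rot: [180.0, 0.1, -173.0]
ft_force: [-0.0, -0.2, -3.3]
finger_gap: 0.0456
grasp_force: 30.0
```

Request:
{"op": "carry_out", "data": {"targets": [[[0,0,4,0,0,0,-1],[0,0,2,0,0,0,-1],[0,0,1,0,0,0,-1],[0,0,0,0,0,0,-1]]]}}

```text
time: 9.07
ee_pos: [0.5251, -0.098, 0.0431]
eef_rot: [179.9, 0.0, -173.0]
ft_force: [0.1, -1.4, -3.2]
finger_gap: 0.0458
grasp_force: 30.0
```

Request:
{"op": "carry_out", "data": {"targets": [[[0,0,1,0,0,0,-1],[0,0,0,0,0,0,-1]]]}}

```text
time: 9.32
ee_pos: [0.5255, -0.0981, 0.0428]
eef_rot: [180.0, 0.0, -173.0]
ft_force: [-2.5, 0.4, 3.8]
finger_gap: 0.0458
grasp_force: 30.0
```

Request:
{"op": "carry_out", "data": {"targets": [[[0,0,0,0,0,0,0.2],[0,0,0,0,0,0,0.4],[0,0,0,0,0,0,0.5],[0,0,0,0,0,0,0.5],[0,0,-10,0,0,0,0.5],[0,0,-20,0,0,0,0.5],[0,0,-25,0,0,0,0.5],[0,0,-25,0,0,0,0.5]]]}}

```text
time: 10.32
ee_pos: [0.5252, -0.098, 0.1236]
eef_rot: [180.0, 0.0, -173.0]
ft_force: [0.6, 0.9, -0.3]
finger_gap: 0.0688
grasp_force: 0.0
```

Request:
{"op": "carry_out", "data": {"targets": [[[0,0,-25,0,0,0,0.5],[0,0,-25,0,0,0,0.7],[0,0,-25,0,0,0,1],[0,0,0,0,0,0,1]]]}}

```text
time: 10.82
ee_pos: [0.5268, -0.0984, 0.1999]
eef_rot: [-180.0, 0.3, -173.0]
ft_force: [-0.2, 0.5, -1.1]
finger_gap: 0.0905
grasp_force: 0.0
```

```bash
python3 - <<'E'
from h import *
p,r=pose(); print(p, state()['finger_gap']); B=np.array([0,-.053,.055])
p,r=plan(p,r,world(B+.13*N),tilt(25),8,1)
p,r=plan(p,r,world(B+.030*N),tilt(25),6,1); print(p)
im,d=camera('top'); w=cloud('top',d)
k=(w[...,2]>.06)&(w[...,1]<-.06)&(w[...,1]>-.16)&(abs(w[...,0]-.52)<.06); P=w[k]; k2=P[:,2]<.11;P=P[k2]
print('shaker',len(P),P.mean(0),P.min(0),P.max(0)); cv2.imwrite('pics/t2.png',cv2.resize(im[150:290,270:430,::-1],None,fx=4,fy=4))
E
```

```text
[ 0.52683033 -0.09839733  0.19986588] 0.09049013626285207
[[2.0, 17.0, 3.5, -0.0, -3.1, -0.0, 1], [2.5, 17.0, 3.0, -0.0, -3.1, -0.0, 1], [2.5, 17.0, 3.0, -0.0, -3.1, -0.0, 1], [2.5, 17.0, 3.0, -0.0, -3.1, -0.0, 1], [3.0, 17.0, 3.0, -0.0, -3.1, -0.0, 1], [3.0, 17.5, 2.5, -0.0, -3.1, -0.0, 1], [3.5, 17.0, 2.5, -0.0, -3.1, -0.0, 1], [3.0, 17.5, 2.5, -0.1, -3.0, -0.0, 1]]
[[0.0, -0.0, 16.5, 0.0, -0.0, -0.0, 1], [0.0, -0.0, 16.5, 0.0, -0.0, -0.0, 1], [0.0, -0.0, 16.5, 0.0, -0.0, -0.0, 1], [0.0, -0.0, 17.0, 0.0, -0.0, -0.0, 1], [0.0, -0.0, 16.5, 0.0, -0.0, -0.0, 1], [0.0, -0.0, 17.0, 0.0, -0.0, -0.0, 1]]
[0.53503125 0.04070632 0.08208165]
shaker 118 [ 0.51587138 -0.09832347  0.08898462] [ 0.50334974 -0.1214202   0.06072287] [ 0.54764703 -0.07945872  0.09921862]
```

View pics/t2.png

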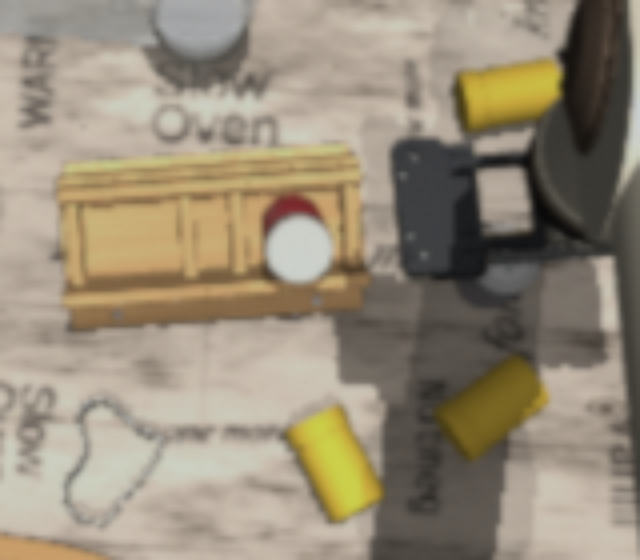

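The shaker stands upright, its top at 0.099 m, at crop (505,280). The tub's lid is at (298,247), centred in its bay. Next is the tub.

Request:
{"op": "carry_out", "data": {"targets": [[[2,17,3.5,0,-3.1,0,1],[2.5,17,3,0,-3.1,0,1],[2.5,17,3,0,-3.1,0,1],[2.5,17,3,0,-3.1,0,1],[3,17,3,0,-3.1,0,1],[3,17.5,2.5,0,-3.1,0,1],[3.5,17,2.5,0,-3.1,0,1],[3,17.5,2.5,0,-3,0,1]]]}}

```text
time: 11.88
ee_pos: [0.49, 0.0361, 0.1692]
eef_rot: [179.9, 24.7, -173.1]
ft_force: [0.7, -0.2, 0.4]
finger_gap: 0.0916
grasp_force: 0.0
```

Request:
{"op": "carry_out", "data": {"targets": [[[0,0,0,0,0,0,1],[0,0,15,0,0,0,1],[0,0,15,0,0,0,1],[0,0,0,0,0,0,1]]]}}

```text
time: 12.38
ee_pos: [0.5036, 0.0367, 0.142]
eef_rot: [179.9, 24.5, -173.1]
ft_force: [-0.0, -0.0, -0.0]
finger_gap: 0.0918
grasp_force: 0.0
```

```bash
python3 - <<'E'
from h import *
p,r=pose(); print(p,r.as_euler('xyz',degrees=True)); B=np.array([0,-.053,.055])
p,r=plan(p,r,world(B+.028*N),tilt(25),6,1); print(p)
E
```

```text
[0.50355742 0.03667903 0.14204553] [ 179.94694361   24.54804581 -173.07713877]
[[-0.5, 0.0, 11.5, 0.0, -0.1, -0.0, 1], [-0.5, 0.0, 11.5, 0.0, -0.1, -0.0, 1], [-0.5, 0.0, 11.5, 0.0, -0.1, -0.0, 1], [-0.5, 0.0, 11.5, 0.0, -0.1, -0.0, 1], [-1.0, 0.0, 12.0, 0.0, -0.0, -0.0, 1], [-0.5, 0.0, 11.5, 0.0, -0.1, -0.1, 1]]
[0.53562381 0.04063729 0.08041474]
```

Request:
{"op": "carry_out", "data": {"targets": [[[-0.5,0,11.5,0,-0.1,0,1],[-0.5,0,11.5,0,-0.1,0,1],[-0.5,0,11.5,0,-0.1,0,1],[-0.5,0,11.5,0,-0.1,0,1],[-1,0,12,0,0,0,1],[-0.5,0,11.5,0,-0.1,0,1],[0,0,0,0,0,0,1]]]}}

```text
time: 13.25
ee_pos: [0.5356, 0.04, 0.082]
eef_rot: [-179.9, 25.1, -173.1]
ft_force: [-0.2, 0.2, 0.5]
finger_gap: 0.0918
grasp_force: 0.0
```

Request:
{"op": "carry_out", "data": {"targets": [[[0,0,0,0,0,0,0.2],[0,0,0,0,0,0,0],[0,0,0,0,0,0,-0.2],[0,0,0,0,0,0,-1],[0,0,0,0,0,0,-1],[0,0,0,0,0,0,-1],[0,0,0,0,0,0,-1]]], "newtons": 20}}

```text
time: 14.12
ee_pos: [0.5353, 0.0409, 0.0823]
eef_rot: [-180.0, 25.1, -173.0]
ft_force: [-0.9, -0.8, 2.1]
finger_gap: 0.0431
grasp_force: 20.0
```

Request:
{"op": "carry_out", "data": {"targets": [[[0,0,-10,0,0,0,-1],[0,0,-20,0,0,0,-1],[0,0,-20,0,0,0,-1],[0,0,-10,0,0,0,-1],[0,10,-5,0,0,0,-1],[0,20,0,0,0,0,-1],[0,20,0,0,0,0,-1],[0,20,0,0,0,0,-1]]]}}

```text
time: 15.12
ee_pos: [0.499, 0.1083, 0.1409]
eef_rot: [180.0, 25.1, -173.0]
ft_force: [0.4, -0.1, -0.7]
finger_gap: 0.0432
grasp_force: 20.0
```

Request:
{"op": "carry_out", "data": {"targets": [[[0,20,0,0,0,0,-1],[0,20,0,0,0,0,-1],[0,0,0,0,0,0,-1],[0,0,0,0,0,0,-1]]]}}

```text
time: 15.62
ee_pos: [0.4942, 0.1466, 0.1407]
eef_rot: [-180.0, 25.1, -173.0]
ft_force: [0.1, -0.3, -0.8]
finger_gap: 0.0433
grasp_force: 20.0
```

```bash
python3 - <<'E'
from h import *
p,r=pose(); print(p,r.as_euler('xyz',degrees=True),state()['finger_gap'],state()['ft_force'])
g=np.array([.5353,.0409,.0823])
p,r=plan(p,r,g+Z7.apply([0,.110,0])+Z7.apply(N)*.002,tilt(25),6,-1); print(p)
E
```

```text
[0.49418049 0.14655897 0.1407373 ] [-179.96533416   25.09285756 -172.99902519] 0.04329570701747104 [ 0.14721232 -0.25353254 -0.80019595]
[[-0.0, 0.0, 10.5, -0.0, 0.0, 0.0, -1], [-0.0, 0.0, 10.5, -0.0, 0.0, 0.0, -1], [-0.0, 0.0, 10.5, -0.0, 0.0, 0.0, -1], [-0.0, 0.0, 10.5, -0.0, 0.0, 0.0, -1], [-0.5, 0.0, 10.5, -0.0, 0.0, 0.0, -1], [-0.0, 0.0, 10.5, -0.0, 0.1, 0.0, -1]]
[0.52115281 0.14983282 0.08389518]
```

Request:
{"op": "carry_out", "data": {"targets": [[[0,0,10.5,0,0,0,-1],[0,0,10.5,0,0,0,-1],[0,0,10.5,0,0,0,-1],[0,0,10.5,0,0,0,-1],[0,0,10,0,0,0,-1],[0,0,8,0,0,0,-1],[0,0,1,0,0,0,-1],[0,0,0,0,0,0,-1]]]}}

```text
time: 16.62
ee_pos: [0.5202, 0.1493, 0.0858]
eef_rot: [-180.0, 25.1, -173.1]
ft_force: [-0.3, 1.2, -1.2]
finger_gap: 0.0434
grasp_force: 20.0
```

Request:
{"op": "carry_out", "data": {"targets": [[[0,0,1,0,0,0,-1],[0,0,0.5,0,0,0,-1],[0,0,0,0,0,0,-1]]]}}

```text
time: 17.0
ee_pos: [0.5209, 0.15, 0.0846]
eef_rot: [-180.0, 25.1, -173.0]
ft_force: [-0.4, -0.8, -0.6]
finger_gap: 0.0433
grasp_force: 20.0
```

Request:
{"op": "carry_out", "data": {"targets": [[[0,0,1,0,0,0,-1],[0,0,1,0,0,0,-1],[0,0,0,0,0,0,-1]]]}}

```text
time: 17.38
ee_pos: [0.5217, 0.1501, 0.0826]
eef_rot: [-180.0, 25.1, -173.0]
ft_force: [-0.7, 0.6, -1.3]
finger_gap: 0.0434
grasp_force: 20.0
```

Request:
{"op": "carry_out", "data": {"targets": [[[0,0,0.5,0,0,0,-1],[0,0,0,0,0,0,-1]]]}}

```text
time: 17.62
ee_pos: [0.5219, 0.1502, 0.0823]
eef_rot: [-180.0, 25.1, -173.0]
ft_force: [-1.2, -0.9, -0.2]
finger_gap: 0.0431
grasp_force: 20.0
```

Request:
{"op": "carry_out", "data": {"targets": [[[0,0,0,0,0,0,0.1],[0,0,0,0,0,0,0.3],[0,0,0,0,0,0,0.4],[0,0,0,0,0,0,0.5],[0,0,-10,0,0,0,0.5],[0,0,-20,0,0,0,0.5],[0,0,-25,0,0,0,0.5],[0,0,-25,0,0,0,0.5]]]}}

```text
time: 18.62
ee_pos: [0.4877, 0.1461, 0.1551]
eef_rot: [-180.0, 25.1, -173.0]
ft_force: [0.5, 0.4, 0.4]
finger_gap: 0.0689
grasp_force: 0.0
```

Request:
{"op": "carry_out", "data": {"targets": [[[0,0,-25,0,0,0,0.5],[0,0,-20,0,0,0,1],[0,0,0,0,0,0,1]]]}}

```text
time: 19.0
ee_pos: [0.47, 0.1431, 0.1967]
eef_rot: [-179.9, 25.3, -173.1]
ft_force: [0.4, -0.5, -0.0]
finger_gap: 0.0848
grasp_force: 0.0
```

```bash
python3 - <<'E'
from h import *
p,r=pose(); print(p,r.as_euler('xyz',degrees=True))
im,d=camera('wrist'); im2,d2=camera('scene'); cv2.imwrite('pics/w2.png',np.hstack([im[60:300,100:500,::-1],im2[120:360,200:600,::-1]]))
w=cloud('wrist',d).reshape(-1,3); q=Z7.inv().apply(w-CT)
k=(q[:,2]>.08)&(q[:,2]<.11)&(q[:,1]<-.15)&(q[:,1]>-.24)&(abs(q[:,0]+.04)<.05); print('shaker',k.sum(),np.percentile(q[k],[2,98],axis=0).round(4))
q=(cloud('scene',d2).reshape(-1,3)-CT)@Z7.as_matrix(); k=(q[:,2]>.02)&(q[:,2]<.11)&(q[:,1]<-.14)&(q[:,1]>-.25)&(abs(q[:,0]+.04)<.05);print(k.sum(),np.percentile(q[k],[2,98],axis=0).round(4) if k.any() else 0)
p,r=plan(p,r,world([-.04,-.19,.16]),tilt(0),12,1)
p,r=plan(p,r,world([-.04,-.19,.044]),tilt(0),6,1); print(p)
E
```

```text
[0.47003367 0.14307392 0.19665724] [-179.88369002   25.31272845 -173.08002593]
shaker 2118 [[-0.0614 -0.2022  0.0816]
 [-0.0218 -0.1649  0.0962]]
719 [[-0.0619 -0.2015  0.0211]
 [-0.0235 -0.1674  0.096 ]]
[[-0.5, -20.5, 3.5, -0.0, 2.1, -0.0, 1], [-0.5, -20.5, 3.5, -0.0, 2.1, -0.0, 1], [-1.0, -20.5, 3.5, -0.0, 2.1, -0.0, 1], [-1.0, -20.5, 3.5, -0.0, 2.1, -0.0, 1], [-1.0, -20.5, 3.5, -0.0, 2.1, -0.0, 1], [-1.5, -20.5, 3.5, -0.0, 2.1, -0.0, 1], [-1.5, -20.5, 3.5, -0.0, 2.1, -0.0, 1], [-1.5, -20.5, 3.5, -0.0, 2.1, -0.0, 1]]
[[-1.5, -20.5, 3.5, -0.0, 2.1, -0.0, 1], [-1.5, -20.5, 3.5, -0.0, 2.1, -0.0, 1], [-2.0, -21.0, 3.5, -0.1, 2.2, -0.1, 1], [-2.0, -20.5, 3.0, -0.0, 2.1, -0.0, 1]]
[[-0.0, -0.0, 19.5, -0.0, 0.0, -0.0, 1], [-0.0, -0.0, 19.5, -0.0, 0.0, -0.0, 1], [-0.0, -0.0, 19.5, -0.0, 0.0, -0.0, 1], [-0.0, -0.0, 19.0, -0.0, 0.0, -0.0, 1], [-0.0, -0.0, 19.5, -0.0, 0.0, -0.0, 1], [-0.0, -0.0, 19.0, -0.0, 0.0, -0.0, 1]]
[ 0.52440244 -0.09873953  0.04409828]
```

View pics/w2.png

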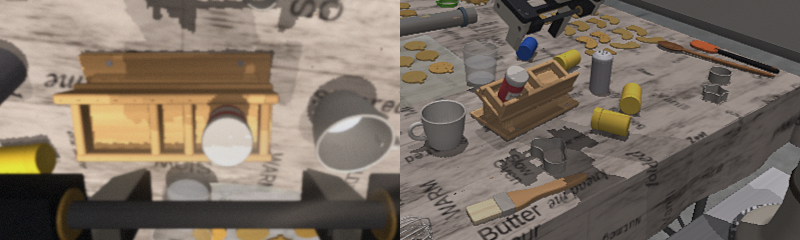

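The tub is in the left bay, at left crop (227,135). The shaker stands upright on the table, at right crop (600,75). Now I fetch the shaker.

Request:
{"op": "carry_out", "data": {"targets": [[[-0.5,-20.5,3.5,0,2.1,0,1],[-0.5,-20.5,3.5,0,2.1,0,1],[-1,-20.5,3.5,0,2.1,0,1],[-1,-20.5,3.5,0,2.1,0,1],[-1,-20.5,3.5,0,2.1,0,1],[-1.5,-20.5,3.5,0,2.1,0,1],[-1.5,-20.5,3.5,0,2.1,0,1],[-1.5,-20.5,3.5,0,2.1,0,1]]]}}

```text
time: 20.1
ee_pos: [0.5055, -0.018, 0.1694]
eef_rot: [-180.0, 8.1, -173.0]
ft_force: [0.1, 0.1, 0.1]
finger_gap: 0.0917
grasp_force: 0.0
```

Request:
{"op": "carry_out", "data": {"targets": [[[-1.5,-20.5,3.5,0,2.1,0,1],[-1.5,-20.5,3.5,0,2.1,0,1],[-2,-20,3.5,0,2.2,0,1],[-2,-19,3,0,2.1,0,1],[0,0,0,0,0,0,1],[0,0,0,0,0,0,1]]]}}

```text
time: 20.85
ee_pos: [0.5229, -0.0943, 0.1573]
eef_rot: [180.0, -0.2, -173.0]
ft_force: [0.6, -0.3, 0.1]
finger_gap: 0.0918
grasp_force: 0.0
```

```bash
python3 - <<'E'
from h import *
p,r=pose(); print(p,r.as_euler('xyz',degrees=True))
p,r=plan(p,r,world([-.04,-.187,.044]),tilt(0),6,1); print(p)
E
```

```text
[ 0.52291857 -0.09430788  0.15725474] [ 179.95953703   -0.23486499 -172.97194423]
[[-0.0, -0.5, 19.0, 0.0, -0.0, 0.0, 1], [-0.5, -0.0, 19.0, 0.0, -0.0, 0.0, 1], [-0.0, -0.5, 19.0, 0.0, -0.1, 0.0, 1], [-0.5, -0.0, 19.0, 0.0, -0.0, 0.0, 1], [-0.0, -0.5, 18.5, 0.0, -0.1, 0.0, 1], [-0.5, -0.0, 19.0, 0.0, -0.0, 0.0, 1]]
[ 0.52425004 -0.09557433  0.04375076]
```

Request:
{"op": "carry_out", "data": {"targets": [[[0,-0.5,19,0,0,0,1],[-0.5,0,19,0,0,0,1],[0,-0.5,19,0,0,0,1],[-0.5,0,19,0,0,0,1],[0,-0.5,18.5,0,0,0,1],[-0.5,0,19,0,0,0,1],[0,0,0,0,0,0,1]]]}}

```text
time: 21.72
ee_pos: [0.5236, -0.0966, 0.0431]
eef_rot: [179.9, -0.3, -173.0]
ft_force: [0.1, 0.2, 0.1]
finger_gap: 0.0917
grasp_force: 0.0
```

Request:
{"op": "carry_out", "data": {"targets": [[[0,0,0,0,0,0,0.2],[0,0,0,0,0,0,0.1],[0,0,0,0,0,0,0],[0,0,0,0,0,0,-1],[0,0,0,0,0,0,-1],[0,0,0,0,0,0,-1],[0,0,0,0,0,0,-1]]], "newtons": 30}}

```text
time: 22.6
ee_pos: [0.525, -0.0971, 0.045]
eef_rot: [-180.0, -0.2, -173.0]
ft_force: [0.1, -0.9, 2.1]
finger_gap: 0.046
grasp_force: 30.0
```

Request:
{"op": "carry_out", "data": {"targets": [[[0,0,-10,0,0,0,-1],[0,0,-20,0,0,0,-1],[0,0,-25,0,0,0,-1],[0,0,-25,0,0,0,-1],[0,0,-25,0,0,0,-1],[0,0,-20,0,0,0,-1],[0,0,0,0,0,0,-1]]]}}

```text
time: 23.48
ee_pos: [0.5265, -0.0969, 0.1719]
eef_rot: [-179.9, 0.0, -173.0]
ft_force: [0.9, -0.1, -4.0]
finger_gap: 0.0457
grasp_force: 30.0
```

```bash
python3 - <<'E'
from h import *
p,r=pose(); print(p,r.as_euler('xyz',degrees=True),state()['finger_gap'])
b=np.array([.5479,.0415,.0551]); n=Z7.apply(N)
p,r=plan(p,r,b+n*(.0425+.065),tilt(25),10,-1)
p,r=plan(p,r,b+n*(.0425+.003),tilt(25),6,-1); print(p)
E
```

```text
[ 0.52649366 -0.096892    0.17189675] [-1.79902164e+02  2.68282677e-02 -1.73036025e+02] 0.04566768400913994
[[0.5, 13.5, 2.0, -0.0, -2.5, -0.0, -1], [1.0, 13.5, 2.0, -0.0, -2.5, -0.0, -1], [1.0, 13.5, 2.0, -0.0, -2.5, -0.0, -1], [1.0, 13.5, 1.5, -0.0, -2.5, -0.0, -1], [1.0, 13.5, 1.5, -0.0, -2.5, -0.0, -1], [1.0, 13.5, 1.5, -0.0, -2.5, -0.0, -1], [1.0, 13.5, 2.0, -0.0, -2.5, -0.0, -1], [1.5, 13.5, 1.5, -0.0, -2.5, 0.0, -1]]
[[1.5, 13.5, 1.5, -0.1, -2.5, 0.0, -1], [1.5, 13.5, 1.5, -0.0, -2.5, 0.0, -1]]
[[-0.0, -0.0, 10.5, -0.0, 0.0, 0.0, -1], [-0.0, -0.0, 10.5, -0.0, 0.0, 0.0, -1], [-0.0, -0.0, 10.5, -0.0, 0.0, 0.0, -1], [-0.0, -0.0, 10.0, -0.0, 0.0, 0.0, -1], [-0.0, -0.0, 10.5, -0.0, 0.0, 0.0, -1], [-0.0, -0.0, 10.0, -0.0, 0.0, 0.0, -1]]
[0.52867751 0.03936    0.09648044]
```

Request:
{"op": "carry_out", "data": {"targets": [[[0.5,13.5,2,0,-2.5,0,-1],[1,13.5,2,0,-2.5,0,-1],[1,13.5,2,0,-2.5,0,-1],[1,13.5,1.5,0,-2.5,0,-1],[1,13.5,1.5,0,-2.5,0,-1],[1,13.5,1.5,0,-2.5,0,-1],[1,13.5,2,0,-2.5,0,-1],[1.5,13.5,1.5,0,-2.5,0,-1]]]}}

```text
time: 24.48
ee_pos: [0.505, 0.0101, 0.1537]
eef_rot: [180.0, 19.8, -173.0]
ft_force: [-0.2, 0.5, -3.9]
finger_gap: 0.0461
grasp_force: 30.0
```

Request:
{"op": "carry_out", "data": {"targets": [[[1.5,13.5,1.5,0,-2.5,0,-1],[1.5,13.5,1.5,0,-2.5,0,-1],[0,0,0,0,0,0,-1],[0,0,0,0,0,0,-1]]]}}

```text
time: 24.98
ee_pos: [0.5012, 0.036, 0.1507]
eef_rot: [-180.0, 24.8, -173.0]
ft_force: [0.8, 0.3, -2.5]
finger_gap: 0.0457
grasp_force: 30.0
```

```bash
python3 - <<'E'
from h import *
p,r=pose(); print(p,r.as_euler('xyz',degrees=True),state()['finger_gap'])
b=np.array([.5479,.0415,.0551]); n=Z7.apply(N)
p,r=plan(p,r,b+n*(.0425+.004),tilt(25),6,-1); print(p)
E
```

```text
[0.50124599 0.03602118 0.1506694 ] [-179.98973888   24.75966935 -173.02677016] 0.0456885039283474
[[-0.5, -0.0, 10.0, -0.0, -0.0, -0.0, -1], [-0.5, -0.0, 10.0, -0.0, -0.0, -0.0, -1], [-0.5, -0.0, 10.0, -0.0, -0.1, -0.0, -1], [-0.5, -0.0, 10.0, -0.0, -0.0, -0.0, -1], [-0.0, -0.0, 10.0, -0.0, -0.1, -0.0, -1], [-0.5, -0.0, 10.0, -0.0, -0.0, -0.0, -1]]
[0.52850538 0.03934446 0.09726379]
```

Request:
{"op": "carry_out", "data": {"targets": [[[-0.5,0,10,0,0,0,-1],[-0.5,0,10,0,0,0,-1],[-0.5,0,10,0,-0.1,0,-1],[-0.5,0,10,0,0,0,-1],[0,0,10,0,-0.1,0,-1],[-0.5,0,8,0,0,0,-1],[0,0,2,0,0,0,-1],[0,0,0,0,0,0,-1]]]}}

```text
time: 25.98
ee_pos: [0.529, 0.0392, 0.0974]
eef_rot: [180.0, 25.0, -173.1]
ft_force: [-0.5, 0.2, -3.5]
finger_gap: 0.0456
grasp_force: 30.0
```

Request:
{"op": "carry_out", "data": {"targets": [[[0,0,1,0,0,0,-1],[0,0,1,0,0,0,-1],[0,0,0,0,0,0,-1]]]}}

```text
time: 26.35
ee_pos: [0.5295, 0.0396, 0.0958]
eef_rot: [-180.0, 25.0, -173.0]
ft_force: [0.4, 0.4, -3.2]
finger_gap: 0.0459
grasp_force: 30.0
```

Request:
{"op": "carry_out", "data": {"targets": [[[0,0,1,0,0,0,-1],[0,0,0,0,0,0,-1]]]}}

```text
time: 26.6
ee_pos: [0.53, 0.0395, 0.0954]
eef_rot: [-179.9, 25.1, -173.0]
ft_force: [-7.1, -1.2, 8.3]
finger_gap: 0.0459
grasp_force: 30.0
```

Request:
{"op": "carry_out", "data": {"targets": [[[0,0,1,0,0,0,-1],[0,0,0,0,0,0,-1]]]}}

```text
time: 26.85
ee_pos: [0.5302, 0.0392, 0.0951]
eef_rot: [-179.8, 25.1, -173.0]
ft_force: [-15.9, -3.7, 22.2]
finger_gap: 0.0458
grasp_force: 30.0
```

Contact with the deck, so I back off slightly, release and withdraw.

Request:
{"op": "carry_out", "data": {"targets": [[[0,0,-1.5,0,0,0,-1],[0,0,0,0,0,0,0.1],[0,0,0,0,0,0,0.3],[0,0,0,0,0,0,0.5],[0,0,0,0,0,0,0.5],[0,0,-10,0,0,0,0.5],[0,0,-20,0,0,0,0.5],[0,0,-25,0,0,0,0.5]]]}}

```text
time: 27.85
ee_pos: [0.506, 0.0374, 0.1451]
eef_rot: [180.0, 25.0, -173.0]
ft_force: [-0.3, -0.1, 0.7]
finger_gap: 0.0691
grasp_force: 0.0
```

Request:
{"op": "carry_out", "data": {"targets": [[[0,0,-25,0,0,0,0.5],[0,0,-25,0,0,0,0.5],[0,0,-25,0,0,0,0.5],[0,0,-20,0,0,0,0.5],[0,0,0,0,0,0,0.5],[0,0,0,0,0,0,0.5]]]}}

```text
time: 28.6
ee_pos: [0.4702, 0.0254, 0.2082]
eef_rot: [-179.3, 23.9, -173.3]
ft_force: [0.4, -0.7, 0.8]
finger_gap: 0.0691
grasp_force: 0.0
```

```bash
python3 - <<'E'
from h import *
from scipy.optimize import least_squares
a,d=camera('wrist'); b,e=camera('scene'); cv2.imwrite('pics/e.png',np.hstack([a[40:340,120:520,::-1],cv2.resize(b[140:290,220:420,::-1],None,fx=2,fy=2)]))
o=np.array([0,0,.055])
def f(p,q,rad): # underside centre offset x,y at deck, axis tilt
    n=np.array([-np.sin(p[2]),p[3],np.cos(p[2])]);n/=np.linalg.norm(n); v=q-o-[p[0],p[1],p[0]*.466]
    return np.linalg.norm(v-np.outer(v@n,n),axis=1)-rad
for nm,y0,rad,h0,h1 in(('tub',.055,.0215,.025,.066),('shaker',-.055,.023,.025,.078)):
    Q=[]
    for n,dd in(('wrist',d),('scene',e)):
        q=(cloud(n,dd).reshape(-1,3)-CT)@Z7.as_matrix(); h=(q-o)@N; u=(q-o)@[.9063,0,.4226]
        Q.append(q[(h>max(h0,.045))&(h<h1)&(abs(q[:,1]-y0)<.04)&(abs(u)<.045)])
        t=q[(h>h1)&(h<.11)&(abs(q[:,1]-y0)<.04)&(abs(u)<.05)]; print(nm,n,len(Q[-1]),'hmax',np.percentile((t-o)@N,98) if len(t) else None)
    q=np.vstack(Q); s=least_squares(f,[0,y0,.436,0],args=(q,rad),loss='soft_l1',f_scale=.002); print(s.x[:2],np.degrees(s.x[2:]),np.abs(s.fun).mean())
E
```

```text
tub wrist 324 hmax 0.07225708411398142
tub scene 170 hmax 0.07140278425173568
[0.00655422 0.05969405] [30.17688918 -0.87559837] 0.0012441039826462312
shaker wrist 281 hmax 0.09738766146811698
shaker scene 273 hmax 0.09610093994821635
[ 0.00211054 -0.05430694] [25.51569383  0.63456362] 0.0012697186637909942
```

View pics/e.png

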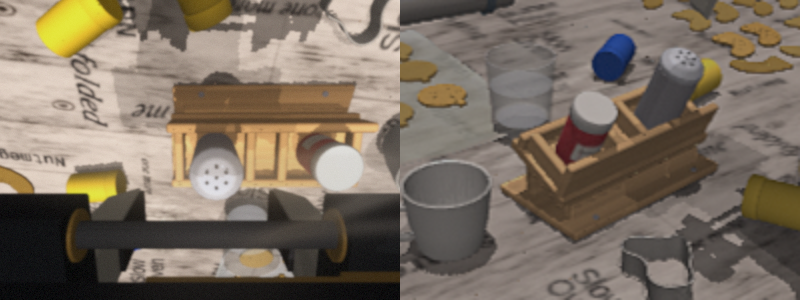

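Both are seated. The tub is in the left bay at left crop (330,165), tilted about 30°. The shaker is in the right bay at (215,165), tilted about 25°. The gripper is clear, so I hand in.

```bash
python3 -c "
from workcell import *
print(finish_job())"
```

```text
the job is handed in; nothing more can be done
None
```

The tub and the shaker are swapped: by my last camera fit the tub sits in the left bay leaning about 30° and the shaker in the right bay about 25°, each within 20 mm of its bay's middle. I handed the job in at about 29 s, and the hand-in returned no verdict.

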